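# Sort the bench oddments into their trays

### The arm

A 6-joint arm with a two-finger parallel gripper is mounted at the origin on a cart in front of the work surface, level with it; the furniture and walls round the work are solid. World frame = base frame: x ahead of the robot, y to its left, z up, the work surface at z = 0. Lengths are in m, angles in rad, forces in N, time in s.
With the tool pointing down it reaches from about 0.4 to 0.825 m from the base axis. Payload 7 kg.
Tool frame: the origin (TCP) lies between the finger pads; the fingertips stand manip.tip_extent ahead of it and the grasp point (between the pads) lies 6 mm ahead of it (manip.tip_extent is the distance from the TCP to the fingertips, in m); z points along the fingers, y is the line along which they close (so a half turn about z gives the same grasp; the last joint's range is limited). The gripper opens to 85 mm and grips with 20 to 120 N. Pads are 22 mm wide; open, the fingers measure 114 mm over their backs; the gripper's body (76 mm by 85 mm) begins 54 mm behind the grasp point. The pads swing forward as they close: fully open they stand 13 mm farther back than shut.
Start: joints at [-0.872, 0.359, 0.012, 0, -1.224, -0.288], TCP at [0.27, -0.619, 0.256] pointing down, gripper open.
Joint ranges: [-3.07, 3.07], [-1.43, 2.12], [-1.02, 1.25], [-3.03, 1.67], [-3.05, -0], [-3.03, 3.03]. Speed limits (rad/s): [2.39, 2.39, 3.01, 3.14, 3.14, 3.14].

### API

Orientations are given as a rotation vector (axis times angle).
In Python, from station import monitor, camera, get_calibration, order, recognise, tip_of, manip gives the robot as it stands. The module is installed in compiled form; this text tells all that it offers.
- The arm moves only by the shell command python3 -m inch 'ROWS'. ROWS is a JSON object whose one key "plan" holds a list that holds one entry, the list of rows, each a list of 7 numbers: the turn, a rotation vector about the tool's x, y, z in degrees, then the shift along the tool's x, y, z in m, then the finger opening in m, from 0 to 0.0854. In form: {"plan": [[[wx, wy, wz, tx, ty, tz, hand], ...]]}. A call has exactly 10 rows; each row shifts and turns the commanded pose from where the row before left it, along the tool's axes as they then stand; what a row does not reach is not made up. A row lasts 1/8 s, in which the tool goes at most 62.5 mm and 10.7 degrees, less where a joint would pass 70% of its speed; a pose out of reach is approached as far as the arm can. A call is refused whole if a number of a shift passes 0.0625 or a number of a turn 10.7, either way. A call with a gripper value outside its range is refused whole. The fingers move at their own pace and stop on an object; the grip force is fixed at half the most. Time passes only in rows, so rows that do not move let the fingers close, or fill a call up. It gives the time, the measured TCP pose, the force, the opening and the grip force at its end, in the units of the state.
- monitor.observe(): the state, without advancing time (a new reading comes with each control period).
- camera(name): name is "side" or "top"; returns (picture, depth): 400x640x3 uint8, red, green, blue; 400x640 float32, m along the optical axis (not along the pixel's ray), 0 where there is no reading.
- get_calibration(name): a dict with "intrinsics" (3x3 intrinsics, pixels), "rvec" (rotation vector, rad) and "tvec" (3), from world to camera coordinates, as OpenCV has them. Camera axes: x right, y down, z forward; pixel columns grow to the right and rows downward; lengths in m; the calibration is good to about 2 mm. A picture is of the moment at which its call begins. get_calibration takes no time and is no camera call.
- order.hand_in(): hands the job in; it is judged then, once.
Trained networks look in the newest picture that a camera, given by its name, has taken for a name from the list of things; names that differ only in an ending like _2 or _b are one class to them, and where a whole thing is asked for, a point or a joint stands for the part that bears it (a point fixed in the world has none). Each returns a list of dicts, best first, with "score" (0 to 1); they miss things now and then, are a little off and sometimes report something else, mostly with a low value. They report only what shows in the picture. A call takes as long as a camera call. They do not tell look-alikes from the thing itself.
- recognise(target, camera): "point" ([column, row] as shares, 0 to 1, of the picture: columns of its width, rows of its height, amid what is visible of it).
- tip_of(target, camera): "point" ([column, row] as shares, 0 to 1, of the picture: columns of its width, rows of its height: a listed point, or the origin of a listed thing).
The state is a dict: "clock": time; "joint_pos": joint angles; "dq": joint speeds; "joint_torque": joint torques, N m; "tool_pos": TCP position; "tcp_rot": TCP orientation; "force": force on the tool from outside, world axes, zero at the start; "ft_torque": the same for the moment, N m; "opening": opening from 0.0 (shut) to 1.0 (fully open); "gripper_force": force on a finger pad.
Only numpy, scipy, OpenCV 4.12 (cv2) and the standard library are available. Lean on these libraries where they do the work, as an engineer would, in place of code of your own. Each camera call takes 0.05 s, during which the arm holds its last target. There are 200 camera calls.

### The job

Sort the five oddments lying about on the worktop into the three grey trays: both pens side by side, flat and lengthwise, in the long undivided tray, one piping nozzle standing upright in each bay of the two-bay tray, and the ribbon spool lying flat in the square tray. Leave the steel dredger and the chocolate cup that stand among them where they are.

Things in the scene. Friction and masses are not known exactly. Their poses are not given: they have to be found in the camera images.
- marker: Thick white and blue marker pen lying flat, 135 mm long, 17 mm wide, 16 mm high; origin at its middle, on its underside; its length is along its y axis. Grip it across its x axis.
- pen: Slim white ball pen lying flat, 145 mm long, 11 mm wide, 9 mm high; origin at its middle, on its underside; its length is along its y axis. Grip it across its x axis.
- nozzle_a: Steel piping nozzle, a plain cone standing on its base: base 27 mm across, 34 mm high, narrowing to the top; origin at the centre of its underside, z up. Best gripped with the fingertips about 10 mm above its base. Either nozzle may go in either bay.
- nozzle_b: The other steel piping nozzle, like the first: base 28 mm across, 36 mm high; origin at the centre of its underside, z up.
- spool: Ribbon spool with a red ribbon lying flat, round, 60 mm across, 18 mm high; origin at the centre of its underside, z up. Grip it across its rim.
- pen_tray: Long undivided tray for the pens, inside 116 mm (x) by 180 mm (y), deeper than the others. Grey plastic, fixed in place; origin under its centre; rim 33 mm above the worktop, walls 4 mm, floor 4 mm thick.
- nozzle_tray: Two-bay tray for the nozzles, inside 80 mm (x) by 164 mm (y), split by a 4 mm cross wall at y = 0, 18 mm high, into two bays of 80 x 80 mm, centred at y = +42 mm and y = -42 mm in its frame. Grey plastic, fixed in place; origin under its centre; rim 23 mm above the worktop, walls 4 mm, floor 4 mm thick.
- spool_tray: Square undivided tray for the spool, inside 120 mm by 120 mm. Grey plastic, fixed in place; origin under its centre; rim 23 mm above the worktop, walls 4 mm, floor 4 mm thick.
- dredger: Bystander: plain steel dredger (shaker jar), 44 mm across, 91 mm high, standing loose; origin at the centre of its underside. Leave it standing where it is.
- choc_cup: Bystander: brown bell-shaped chocolate cup, 37 mm across, 29 mm high, standing loose upside down; origin at the centre of its underside. Leave it where it is.
Not all that is in view belongs to the job. Leave any purple look-alike of the nozzle_a alone.

How it is judged:
At the end, for the whole second after the job is handed in: Pens flat on the long tray's floor, lengthwise within 0.4 rad, side by side, wholly inside its walls; one nozzle upright (0.15 rad) on the floor of each bay; spool flat on the square tray's floor; all at rest. Dredger and chocolate cup within 30 mm of their starts, dredger upright (x of marker in the frame of pen_tray between -0.056 and 0.056 m and y of marker in the frame of pen_tray between -0.024 and 0.024 m and z of marker in the frame of pen_tray between -0.002 and 0.022 m and angle between the y axis of each of marker, pen and the y axis of pen_tray, either way round below 0.4 rad and angle between marker's own y axis and vertical between 1.481 and 1.661 rad and x of pen in the frame of pen_tray between -0.056 and 0.056 m and y of pen in the frame of pen_tray between -0.019 and 0.019 m and z of pen in the frame of pen_tray between -0.002 and 0.022 m and angle between pen's own y axis and vertical between 1.481 and 1.661 rad and horizontal distance between marker and pen above 0.012 m and ((x of nozzle_a in the frame of nozzle_tray between -0.033 and 0.033 m and y of nozzle_a in the frame of nozzle_tray between 0.009 and 0.075 m and x of nozzle_b in the frame of nozzle_tray between -0.033 and 0.033 m and y of nozzle_b in the frame of nozzle_tray between -0.075 and -0.009 m) or (x of nozzle_a in the frame of nozzle_tray between -0.033 and 0.033 m and y of nozzle_a in the frame of nozzle_tray between -0.075 and -0.009 m and x of nozzle_b in the frame of nozzle_tray between -0.033 and 0.033 m and y of nozzle_b in the frame of nozzle_tray between 0.009 and 0.075 m)) and angle between each of nozzle_a, nozzle_b's own z axis and vertical below 0.15 rad and z of nozzle_a in the frame of nozzle_tray between 0 and 0.01 m and z of nozzle_b in the frame of nozzle_tray between 0 and 0.01 m and x of spool in the frame of spool_tray between -0.035 and 0.035 m and y of spool in the frame of spool_tray between -0.035 and 0.035 m and z of spool in the frame of spool_tray between 0 and 0.01 m and angle between spool's own z axis and vertical below 0.12 rad and linear speed of each of marker, pen, nozzle_a, nozzle_b, spool below 0.02 m/s); the robot touches nothing.
It fails at once if the dredger is shifted more than 30 mm or knocked over (distance of dredger from where it was at the start of the episode above 0.03 m or angle between dredger's own z axis and vertical above 0.5 rad).
It fails at once if the chocolate cup is shifted more than 30 mm (distance of choc_cup from where it was at the start of the episode above 0.03 m).
It also fails if it takes over 120 s, if anything falls off the work surface, if the arm or the gripper's body presses on something with over 40 N, if the wrist force passes 120 N, or if a joint passes its speed limit or range.

## Working session

There is one attempt and no reset: what is moved stays moved. The work goes in short steps, Python scripts to look and compute and a shell command to move; the robot and the scene stay as the last step left them, time stands still between calls to the robot, and variables do not carry over. Pictures are saved under pics/ and viewed, at most 14 in all, crops included, and the job is handed in when it is done.

```bash
mkdir -p pics
cat > h.py <<'E'
import numpy as np, cv2
from station import *
def proj_world(name, depth):
    c=get_calibration(name);K=np.array(c["intrinsics"]);R=cv2.Rodrigues(np.array(c["rvec"],float))[0];t=np.array(c["tvec"],float).ravel()
    v,u=np.mgrid[:400,:640]
    P=np.stack([(u-K[0,2])/K[0,0]*depth,(v-K[1,2])/K[1,1]*depth,depth],-1)
    return (P-t)@R
E
python3 - <<'E'
from h import *
print(monitor.observe(), manip.tip_extent)
for n in("top","side"):
    p,d=camera(n); cv2.imwrite(f"pics/{n}0.png",p[:,:,::-1]); np.savez(f"{n}0.npz",p=p,d=d)
    W=proj_world(n,d)
    for t in "marker pen nozzle_a spool pen_tray nozzle_tray spool_tray dredger choc_cup".split():
        for r in tip_of(t,n):
            x,y=r["point"];c,rr=int(x*640),int(y*400);c=min(max(c,0),639);rr=min(max(rr,0),399)
            print(n,t,round(r["score"],2),c,rr,W[rr,c].round(3))
E
```

```text
{'clock': 0.0, 'joint_pos': array([-8.71901651e-01,  3.59401757e-01,  1.10638334e-02, -3.76629367e-04,
       -1.22413703e+00, -2.88085254e-01]), 'dq': array([-0.00143448,  0.00070023,  0.0009875 ,  0.00032633, -0.00119077,
       -0.00194538]), 'joint_torque': array([ 1.70130599e-03, -5.83323669e+01,  2.93435597e+01,  6.93687066e+00,
       -5.78694147e-03, -1.60424207e-05]), 'tool_pos': array([ 0.26935481, -0.61843268,  0.25535145]), 'tcp_rot': array([ 6.40473857e-01, -3.07511862e+00, -2.58527029e-03]), 'force': array([0.38395946, 0.04055362, 0.14727402]), 'ft_torque': array([-0.00260439,  0.0011371 ,  0.00866694]), 'gripper_force': 0.0, 'opening': 1.0012725035661776} 0.025
top marker 0.47 262 221 [0.434 0.155 0.013]
top marker 0.36 291 242 [0.372 0.069 0.005]
top pen 0.75 262 220 [0.437 0.157 0.   ]
top pen 0.41 314 218 [0.444 0.001 0.002]
top nozzle_a 0.6 315 193 [ 0.52  -0.002  0.   ]
top nozzle_a 0.55 202 221 [0.432 0.33  0.029]
top nozzle_a 0.4 224 236 [0.389 0.265 0.028]
top spool 0.88 423 221 [ 0.437 -0.323  0.015]
top spool 0.29 230 160 [0.617 0.255 0.003]
top pen_tray 0.96 232 159 [0.621 0.249 0.   ]
top nozzle_tray 0.75 364 161 [ 0.617 -0.149  0.004]
top spool_tray 0.73 419 166 [ 0.604 -0.316 -0.002]
top dredger 0.73 275 197 [0.499 0.112 0.092]
top choc_cup 0.65 288 241 [0.375 0.077 0.034]
side marker 0.6 342 277 [0.431 0.163 0.013]
side pen 0.47 342 224 [ 0.426 -0.003  0.011]
side nozzle_a 0.61 301 220 [ 0.521 -0.004  0.021]
side nozzle_a 0.49 348 346 [0.425 0.337 0.023]
side nozzle_a 0.44 369 321 [0.383 0.275 0.015]
side spool 0.5 336 148 [ 0.434 -0.308  0.022]
side pen_tray 0.76 253 310 [0.606 0.247 0.006]
side nozzle_tray 0.78 273 187 [ 0.597 -0.145  0.007]
side spool_tray 0.9 276 149 [ 0.602 -0.319  0.008]
side dredger 0.9 307 260 [0.504 0.131 0.028]
side choc_cup 0.73 364 255 [0.38  0.093 0.007]
```

Run:
```python
from h import *
for n,(a,b,c,e) in (("top",(130,180,265,480)),("side",(100,220,400,420))):
    p=np.load(f"{n}0.npz")["p"]
    cr=p[a:c,b:e] if n=="top" else p[a:c,b:e]
    s=min(800/cr.shape[1],600/cr.shape[0]); cv2.imwrite(f"pics/{n}c.png",cv2.resize(cr,None,fx=s,fy=s,interpolation=cv2.INTER_CUBIC)[:,:,::-1]); print(s)
```

```text
2.6666666666666665
2.0
```

View pics/topc.png

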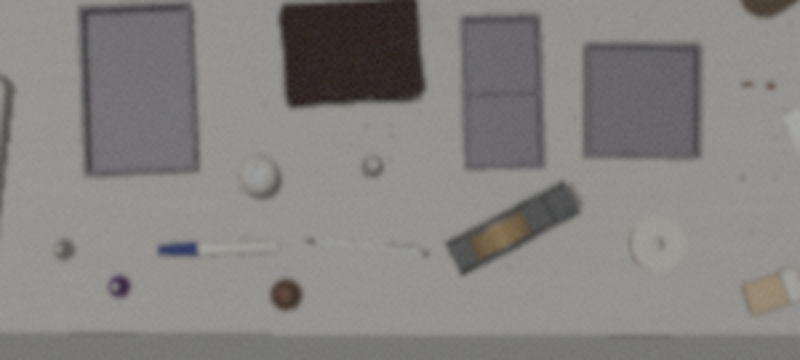

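View pics/sidec.png

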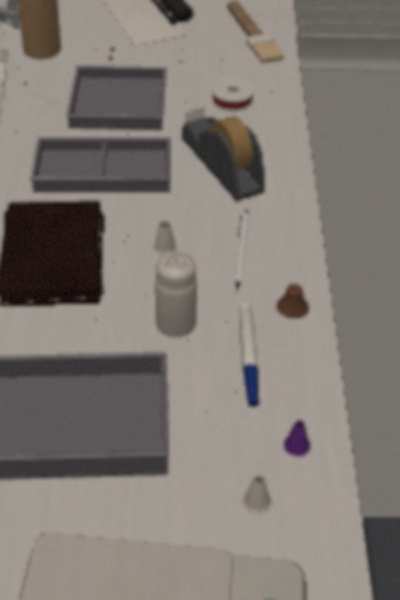

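The top crop shows the steel nozzles at about full-image (202,222) and (319,192), with the purple look-alike at (224,236). The marker runs along (239–284, 222), the pen (295–340, 222) and the spool is at (426,221). The dredger stands close behind the marker. All trays have their long sides along world x.

Run:
```python
from h import *
z=np.load("top0.npz");p,d=z["p"].astype(int),z["d"]; W=proj_world("top",d)
g=p.sum(2)/3
def rect(name,m):
    n,l,s,c=cv2.connectedComponentsWithStats(m.astype(np.uint8)); 
    k=1+np.argmax(s[1:,4]); q=W[l==k]; r=cv2.minAreaRect((q[:,:2]*1000).astype(np.float32))
    print(name,"n",len(q),"rect mm",np.round(r[0],1),np.round(r[1],1),round(r[2],1),"mean",(q.mean(0)*1000).round(1),"zmed/max",(np.median(q[:,2])*1000).round(1),(q[:,2].max()*1000).round(1),"px",s[k][:4])
def box(a,b,c,e):
    m=np.zeros(g.shape,bool);m[a:c,b:e]=1;return m
tab=np.median(p[205:215,330:345].reshape(-1,3),0);print("table",tab, "tray",p[160,225])
diff=np.abs(p-tab).sum(2)
print("table z",np.median(W[205:215,330:345,2]))
rect("pentray",(g<tab.mean()-22)&box(126,205,202,262))
rect("noztray",(g<tab.mean()-22)&box(126,345,200,390))
rect("sptray",(g<tab.mean()-22)&box(140,395,195,448))
H=W[...,2]
for n,b,h in(("nozA",box(212,192,232,212),.008),("noz2",box(182,310,202,328),.008),("spool",box(205,410,238,442),.008),("marker",box(212,236,230,288),.006),("marker.b",box(212,236,230,288),.009),("pen",box(212,290,232,344),.004),("dredger",box(184,264,208,290),.03),("dredgertop",box(184,264,208,290),.08),("cup",box(232,278,250,298),.01)):
    rect(n,b&(H>h)&(d>0))
b=box(212,236,230,288); rect("marker.blue",b&((p[...,2]-p[...,0])>25))
m=box(212,290,232,344)&(diff>30); rect("pen.col",m); 
m=box(184,310,202,328)&(diff>30); rect("noz2.col",m)
m=box(212,192,232,212)&(diff>30); rect("noz1.col",m)
```

```text
table [150. 147. 145.] tray [114 114 117]
table z -0.0007510203020370345
pentray n 2844 rect mm [524.1 202.1] [428.3 190.9] 28.6 mean [606.3 248.2  13.9] zmed/max 5.1 1528.0 px [209 130  46  67]
noztray n 1808 rect mm [ 525.5 -125.5] [150.1 373.8] 67.4 mean [ 605.9 -159.8   17.1] zmed/max 5.5 1528.0 px [352 135  33  59]
sptray n 1987 rect mm [ 545.6 -178.7] [166.8 480.1] 20.9 mean [ 597.5 -316.8   13.2] zmed/max 5.2 1528.0 px [398 146  46  44]
nozA n 34 rect mm [425.6 329.4] [20.7 17.2] 4.0 mean [424.7 327.8  19.2] zmed/max 17.7 35.3 px [200 220   7   8]
noz2 n 30 rect mm [519.7 -13.5] [19.8 18. ] 0.3 mean [518.5 -13.5  23. ] zmed/max 23.0 36.6 px [316 189   7   8]
spool n 309 rect mm [ 435.2 -330.7] [56.5 60.2] 0.6 mean [ 435.1 -331.3   17.7] zmed/max 17.9 29.9 px [415 212  22  20]
marker n 216 rect mm [426.7 156.5] [ 15. 133.] 0.5 mean [427.7 156.3  13.6] zmed/max 13.6 22.8 px [239 221  46   6]
marker.b n 190 rect mm [426.6 156.5] [ 14.9 133. ] 0.4 mean [427.7 155.7  14.4] zmed/max 14.1 22.8 px [239 221  46   6]
pen n 123 rect mm [437.1 -13.2] [128.7  23.6] 84.8 mean [431.  -14.6  
[... 164 characters left out ...]
redgertop n 161 rect mm [504.2 108.5] [37.7 37.1] 0.9 mean [503.9 108.7  88.9] zmed/max 89.7 98.7 px [270 189  14  14]
cup n 64 rect mm [377.4  81.3] [25.1 27.2] 45.7 mean [376.7  81.6  22.3] zmed/max 22.0 38.2 px [282 236  11  10]
marker.blue n 38 rect mm [427.7 202.1] [ 6.3 35.7] 0.1 mean [427.6 202.   14.8] zmed/max 14.6 21.7 px [240 222  13   3]
pen.col n 12 rect mm [438.   54.5] [12.1  6.3] 88.5 mean [437.6  54.2   4.4] zmed/max 3.6 12.7 px [294 219   5   3]
noz2.col n 68 rect mm [522.4 -15.2] [25.2 27.3] 0.7 mean [521.  -14.8  11.1] zmed/max 6.3 36.6 px [315 188  10   9]
noz1.col n 68 rect mm [425.8 328.6] [23.6 27.4] 81.7 mean [426.  327.7  10. ] zmed/max 7.5 35.3 px [200 219   9  10]
```

Run:
```python
from h import *
z=np.load("top0.npz");p,d=z["p"].astype(int),z["d"]; W=proj_world("top",d);g=p.sum(2)/3
def box(a,b,c,e):
    m=np.zeros(g.shape,bool);m[a:c,b:e]=1;return m
# trays: project mask pixels onto z=floor plane / use only depth-valid pixels
for n,b in(("pen",box(126,205,202,262)),("noz",box(126,345,200,390)),("sp",box(140,395,195,448))):
    m=b&(g<126)&(W[...,2]<.05)&(d>0)
    k,l,s,c=cv2.connectedComponentsWithStats(m.astype(np.uint8));m=l==1+np.argmax(s[1:,4])
    q=W[m][:,:2]*1000; r=cv2.minAreaRect(q.astype(np.float32)); print(n,np.round(r[0],1),np.round(r[1],1),round(r[2],1))
    # floor centre: eroded floor pixels
    f=m&(W[...,2]<.012); print(" floor mean",W[f].mean(0).round(4), "pct", np.percentile(W[f][:,0],[1,99]).round(3),np.percentile(W[f][:,1],[1,99]).round(3))
    rim=m&(W[...,2]>.016); print(" rim mean",W[rim].mean(0).round(4))
b=box(212,290,232,344)&(W[...,2]>.004)&(W[...,2]<.02)
q=W[b]; f=cv2.fitLine((q[:,:2]*1000).astype(np.float32),cv2.DIST_HUBER,0,.01,.01).ravel();print("pen line",f.round(3),np.percentile(q[:,1],[0,2,98,100]).round(3))
# side camera check
z=np.load("side0.npz");p,d=z["p"].astype(int),z["d"]; W=proj_world("side",d)
def reg(n,x0,x1,y0,y1,h,h2=.2):
    m=(W[...,0]>x0)&(W[...,0]<x1)&(W[...,1]>y0)&(W[...,1]<y1)&(W[...,2]>h)&(W[...,2]<h2)&(d>0);q=W[m]
    r=cv2.minAreaRect((q[:,:2]*1000).astype(np.float32));print("side",n,len(q),np.round(r[0],1),np.round(r[1],1),round(r[2],1),(q.mean(0)*1000).round(1))
reg("spool",.38,.49,-.38,-.28,.008);reg("marker",.4,.46,.07,.24,.006,.02);reg("pen",.405,.47,-.1,.07,.005,.015)
reg("noz1",.4,.45,.3,.36,.005);reg("noz2",.5,.54,-.04,.02,.005);reg("noz2top",.5,.54,-.04,.02,.025);reg("noz1top",.4,.45,.3,.36,.025);reg("dredger",.46,.54,.07,.15,.08)
reg("pentray",.5,.74,.15,.34,.02,.05);reg("noztray",.5,.74,-.22,-.06,.015,.04);reg("sptray",.52,.7,-.4,-.23,.015,.04)
```

```text
pen [609.  250.1] [200.2 133.5] 3.3
 floor mean [0.6062 0.2481 0.0039] pct [0.517 0.696] [0.185 0.307]
 rim mean [0.6102 0.2522 0.0303]
noz [ 608.1 -161.7] [180.   96.3] 0.9
 floor mean [ 0.6077 -0.1613  0.0041] pct [0.526 0.697] [-0.207 -0.116]
 rim mean [ 0.6044 -0.1588  0.022 ]
sp [ 598.1 -320.9] [134.5 140.7] 0.3
 floor mean [ 0.598  -0.3179  0.0041] pct [0.539 0.657] [-0.389 -0.252]
 rim mean [ 0.5974 -0.3235  0.0224]
pen line [ 9.20000e-02  9.96000e-01  4.30857e+02 -1.03090e+01] [-0.086 -0.083  0.067  0.073]
side spool 253 [ 433.  -330.4] [57.3 58.1] 2.7 [ 432.7 -326.9   18. ]
side marker 357 [425.4 157.1] [ 15.4 134.6] 2.0 [425.7 163.   14.8]
side pen 146 [444.4 -21. ] [159.1  48.3] 88.3 [428.4 -13.4   8.7]
side noz1 158 [432.4 327.5] [21.5 42.9] 59.8 [424.2 334.4  19.2]
side noz2 122 [518.7 -11.5] [22.6 22.5] 34.1 [518.2 -10.   21.2]
side noz2top 49 [518.7 -14.5] [16.5 17. ] 38.6 [518.2 -13.1  31.7]
side noz1top 45 [423.8 331.1] [14.5 10.8] 89.2 [423.7 332.2  30.6]
side dredger 250 [502.1 111.9] [37. 38.] 1.9 [502.2 114.5  89.1]
side pentray 1589 [622.9 248.4] [232.3 129.7] 3.3 [612.1 249.6  29.8]
side noztray 750 [ 627.5 -133.8] [224.6 148.4] 1.0 [ 615.2 -144.7   21.9]
side sptray 409 [ 592.8 -317. ] [138.5 130.4] 88.8 [ 593.5 -313.8   21.7]
```

```bash
python3 -m inch '{"plan":[[[0,0,7.85,0,0,0.02,0.0854],[0,0,7.85,0,0,0.02,0.0854],[0,0,7.85,0,0,0.02,0.0854],[0,0,0,-0.0275,0.048,0,0.0854],[0,0,0,-0.0275,0.048,0,0.0854],[0,0,0,-0.0275,0.048,0,0.0854],[0,0,0,-0.0275,0.048,0,0.0854],[0,0,0,-0.0275,0.048,0,0.0854],[0,0,0,-0.0275,0.048,0,0.0854],[0,0,0,0,0,0,0.0854]]]}'
python3 - <<'E'
from h import *
s=monitor.observe();print(cv2.Rodrigues(s["tcp_rot"])[0].round(3),s["joint_pos"].round(3),manip.tip_extent)
E
```

```text
clock: 2.25
tool_pos: [0.4364, -0.3282, 0.1968]
tcp_rot: [-0.007, 3.14, -0.0]
force: [-0.3, -0.4, 0.5]
opening: 1.003
gripper_force: 0.0
[[-1.    -0.004  0.001]
 [-0.004  1.    -0.   ]
 [-0.001 -0.    -1.   ]] [-0.286  0.195 -0.359 -0.    -1.016 -1.28 ] 0.025
```

```bash
python3 -m inch '{"plan":[[[0,0,0,0.002,-0.002,0.045,0.0854],[0,0,0,0,0,0.045,0.0854],[0,0,0,0,0,0.045,0.0854],[0,0,0,0,0,0.025,0.0854],[0,0,0,0,0,0.01,0.0854],[0,0,0,0,0,0,0.0854],[0,0,0,0,0,0,0.05],[0,0,0,0,0,0,0.05],[0,0,0,0,0,0,0.05],[0,0,0,0,0,0,0.05]]]}'
```

```text
clock: 3.5
tool_pos: [0.4334, -0.3332, 0.0282]
tcp_rot: [-0.0, 3.139, -0.002]
force: [-2.0, 1.3, 8.5]
opening: 0.67
gripper_force: 63.0
```

```bash
python3 -m inch '{"plan":[[[0,0,0,0,0,-0.05,0.05],[0,0,0,0,0,-0.05,0.05],[0,0,0,-0.055,0.004,0,0.05],[0,0,0,-0.055,0.004,0,0.05],[0,0,0,-0.055,0.005,0,0.05],[0,0,0,0,0,0,0.05],[0,0,0,0,0,0.04,0.05],[0,0,0,0,0,0.02,0.05],[0,0,0,0,0,0.0,0.05],[0,0,0,0,0,0,0.05]]]}'
```

```text
clock: 4.75
tool_pos: [0.5981, -0.3202, 0.0679]
tcp_rot: [0.0, 3.14, -0.001]
force: [0.0, 0.1, 1.0]
opening: 0.672
gripper_force: 64.8
```

```bash
python3 -m inch '{"plan":[[[0,0,0,0,0,0.02,0.05],[0,0,0,0,0,0.014,0.05],[0,0,0,0,0,0,0.05],[0,0,0,0,0,0,0.072],[0,0,0,0,0,0,0.072],[0,0,0,0,0,0,0.072],[0,0,0,0,0,-0.03,0.072],[0,0,0,0,0,-0.06,0.05],[0,0,0,0,0,-0.06,0.05],[0,0,0,0,0,0,0.05]]]}'
```

```text
clock: 6.0
tool_pos: [0.6004, -0.321, 0.1889]
tcp_rot: [-0.001, 3.132, -0.006]
force: [0.3, -0.2, -0.5]
opening: 0.585
gripper_force: 0.0
```

```bash
python3 -m inch '{"plan":[[[0,0,0,0.0133,0.0513,0,0.05],[0,0,0,0.0133,0.0513,0,0.05],[0,0,0,0.0133,0.0513,0,0.05],[0,0,0,0.0133,0.0513,0,0.05],[0,0,0,0.0133,0.0513,0,0.05],[0,0,0,0.0133,0.0513,0,0.05],[0,0,0,0,0,0.04,0.05],[0,0,0,0,0,0.03,0.05],[0,0,0,0,0,0.01,0.05],[0,0,0,0,0,0,0.05]]]}'
python3 - <<'E'
from h import *
p,d=camera("side");cr=p[180:280,230:380];cv2.imwrite("pics/s1.png",cv2.resize(cr,None,fx=4,fy=4,interpolation=cv2.INTER_CUBIC)[:,:,::-1])
E
```

```text
clock: 7.25
tool_pos: [0.5178, -0.0123, 0.102]
tcp_rot: [-0.001, -3.14, 0.001]
force: [-1.2, -0.3, 0.3]
opening: 0.585
gripper_force: 0.0
```

View pics/s1.png

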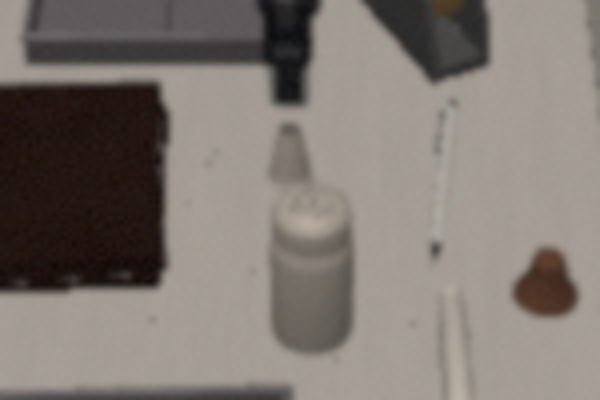

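The side view shows the finger straight above the nozzle, at crop (290,150), and clear of the dredger.

```bash
python3 -m inch '{"plan":[[[0,0,0,-0.0015,-0.001,0.03,0.05],[0,0,0,0,0,0.025,0.05],[0,0,0,0,0,0.012,0.05],[0,0,0,0,0,0,0.05],[0,0,0,0,0,0,0.01],[0,0,0,0,0,0,0.01],[0,0,0,0,0,0,0.01],[0,0,0,0,0,0,0.01],[0,0,0,0,0,-0.02,0.01],[0,0,0,0,0,0,0.01]]]}'
```

```text
clock: 8.55
tool_pos: [0.5206, -0.0127, 0.0571]
tcp_rot: [-0.0, 3.138, 0.002]
force: [-0.1, -0.5, -0.0]
opening: 0.213
gripper_force: 57.7
```

```bash
python3 -m inch '{"plan":[[[0,0,0,0,0,-0.035,0.01],[0,0,0,0,0,-0.035,0.01],[0,0,0,-0.0324,-0.0372,0,0.01],[0,0,0,-0.0324,-0.0372,0,0.01],[0,0,0,-0.0324,-0.0372,0,0.01],[0,0,0,-0.0324,-0.0372,0,0.01],[0,0,0,0,0,0.02,0.01],[0,0,0,0,0,0.02,0.01],[0,0,0,0,0,0.0,0.01],[0,0,0,0,0,0,0.01]]]}'
python3 - <<'E'
from h import *
p,d=camera("side");cr=p[130:230,220:370];cv2.imwrite("pics/s2.png",cv2.resize(cr,None,fx=4,fy=4,interpolation=cv2.INTER_CUBIC)[:,:,::-1])
E
```

```text
clock: 9.8
tool_pos: [0.6493, -0.1618, 0.0859]
tcp_rot: [-0.0, 3.141, -0.0]
force: [-0.2, -0.2, -0.4]
opening: 0.212
gripper_force: 57.7
```

View pics/s2.png

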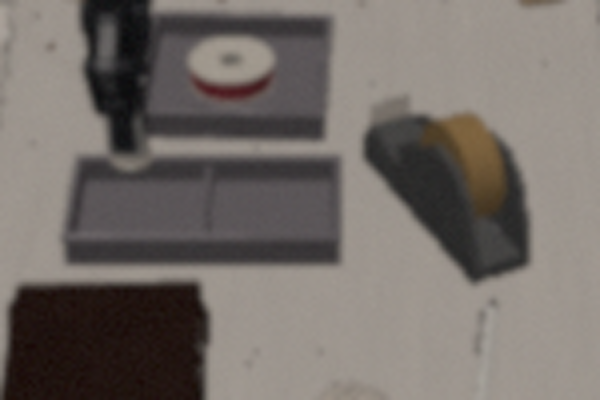

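The spool lies flat in its tray. The nozzle's base shows at crop (130,160), upright above the far bay.

```bash
python3 -m inch '{"plan":[[[0,0,0,0,0,0.025,0.01],[0,0,0,0,0,0.015,0.01],[0,0,0,0,0,0.006,0.01],[0,0,0,0,0,0,0.01],[0,0,0,0,0,0,0.034],[0,0,0,0,0,0,0.034],[0,0,0,0,0,-0.03,0.034],[0,0,0,0,0,-0.055,0.034],[0,0,0,0,0,-0.055,0.034],[0,0,0,0,0,0,0.034]]]}'
```

```text
clock: 11.1
tool_pos: [0.6518, -0.1623, 0.1852]
tcp_rot: [-0.001, 3.132, -0.001]
force: [0.1, 0.6, -1.3]
opening: 0.396
gripper_force: 0.0
```

```bash
python3 -m inch '{"plan":[[[0,0,0,0.0224,0.0491,0,0.045],[0,0,0,0.0224,0.0491,0,0.045],[0,0,0,0.0224,0.0491,0,0.045],[0,0,0,0.0224,0.0491,0,0.045],[0,0,0,0.0224,0.0491,0,0.045],[0,0,0,0.0224,0.0491,0,0.045],[0,0,0,0.0224,0.0491,0,0.045],[0,0,0,0.0224,0.0491,0,0.045],[0,0,0,0.0224,0.0491,0,0.045],[0,0,0,0.0224,0.0491,0,0.045]]]}'
python3 - <<'E'
from h import *
z=np.load("top0.npz");d=z["d"]; W=proj_world("top",d)
m=(W[...,1]>.36)&(W[...,1]<.5)&(W[...,0]>.33)&(W[...,0]<.6)&(W[...,2]>.008)&(d>0);q=W[m];print(len(q),q.min(0).round(3),q.max(0).round(3))
q=q[q[:,0]<.5];print(len(q),q.min(0).round(3) if len(q) else "",np.median(q[:,2]))
E
```

```text
clock: 12.35
tool_pos: [0.4239, 0.3305, 0.1789]
tcp_rot: [-0.0, -3.141, 0.0]
force: [1.1, 0.6, -0.1]
opening: 0.528
gripper_force: 0.0
2739 [0.344 0.378 0.008] [0.6   0.5   0.056]
1364 [0.344 0.393 0.008] 0.0376950206912898
```

```bash
python3 -m inch '{"plan":[[[0,0,0,-0.001,-0.001,0.05,0.045],[0,0,0,0,0,0.05,0.045],[0,0,0,0,0,0.03,0.045],[0,0,0,0,0,0.014,0.045],[0,0,0,0,0,0,0.045],[0,0,0,0,0,0,0.01],[0,0,0,0,0,0,0.01],[0,0,0,0,0,0,0.01],[0,0,0,0,0,0,0.01],[0,0,0,0,0,-0.02,0.01]]]}'
```

```text
clock: 13.6
tool_pos: [0.4256, 0.3275, 0.0552]
tcp_rot: [-0.001, -3.141, 0.002]
force: [0.2, 1.1, -0.7]
opening: 0.184
gripper_force: 56.9
```

```bash
python3 -m inch '{"plan":[[[0,0,0,0,0,-0.06,0.01],[0,0,0,0,0,-0.06,0.01],[0,0,0,-0.0156,-0.0543,0,0.01],[0,0,0,-0.0156,-0.0543,0,0.01],[0,0,0,-0.0156,-0.0543,0,0.01],[0,0,0,-0.0156,-0.0543,0,0.01],[0,0,0,-0.0156,-0.0543,0,0.01],[0,0,0,-0.0156,-0.0543,0,0.01],[0,0,0,-0.0156,-0.0543,0,0.01],[0,0,0,-0.0156,-0.0543,0,0.01]]]}'
python3 -m inch '{"plan":[[[0,0,0,-0.0156,-0.0543,0,0.01],[0,0,0,0,0,0,0.01],[0,0,0,0,0,0.045,0.01],[0,0,0,0,0,0.03,0.01],[0,0,0,0,0,0.015,0.01],[0,0,0,0,0,0,0.01],[0,0,0,0,0,0,0.01],[0,0,0,0,0,0,0.01],[0,0,0,0,0,0,0.01],[0,0,0,0,0,0,0.01]]]}'
python3 - <<'E'
from h import *
p,d=camera("side");cr=p[130:230,220:370];cv2.imwrite("pics/s3.png",cv2.resize(cr,None,fx=4,fy=4,interpolation=cv2.INTER_CUBIC)[:,:,::-1])
E
```

```text
clock: 14.85
tool_pos: [0.5511, -0.1081, 0.1761]
tcp_rot: [0.0, 3.14, 0.0]
force: [1.8, 0.3, -0.1]
opening: 0.184
gripper_force: 56.9
clock: 16.1
tool_pos: [0.5665, -0.1606, 0.0857]
tcp_rot: [0.0, 3.141, 0.0]
force: [-0.4, -0.2, -1.2]
opening: 0.185
gripper_force: 56.9
```

View pics/s3.png

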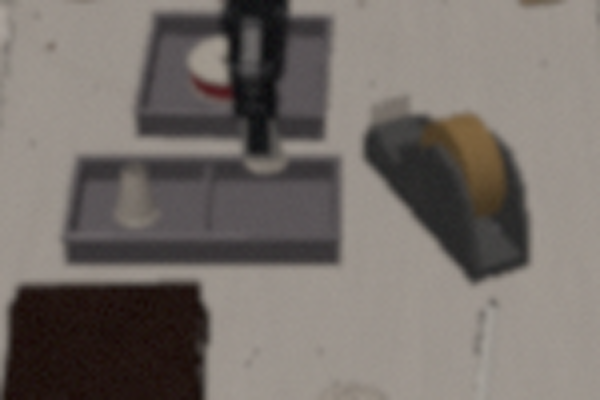

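The first nozzle stands upright in the far bay at crop (135,195). The second hangs upright above the near bay at (265,160).

```bash
python3 -m inch '{"plan":[[[0,0,0,0,0,0.025,0.01],[0,0,0,0,0,0.015,0.01],[0,0,0,0,0,0.006,0.01],[0,0,0,0,0,0,0.01],[0,0,0,0,0,0,0.034],[0,0,0,0,0,0,0.034],[0,0,0,0,0,-0.03,0.034],[0,0,0,0,0,-0.055,0.034],[0,0,0,0,0,-0.055,0.034],[0,0,0,0.033,0.038,0,0.034]]]}'
python3 -m inch '{"plan":[[[0,0,0,0.034,0.038,0,0.03],[0,0,0,0.034,0.038,0,0.03],[0,0,-10.6,0.034,0.038,0,0.03],[0,0,-10.6,0,0,0,0.03],[0,0,-10.6,0,0,0,0.03],[0,0,-10.6,0,0,0,0.03],[0,0,-10.6,0,0,0,0.03],[0,0,-10.6,0,0,0,0.03],[0,0,-10.6,0,0,0,0.03],[0,0,-10.6,0,0,0,0.03]]]}'
python3 - <<'E'
from h import *
s=monitor.observe();R=cv2.Rodrigues(s["tcp_rot"])[0];print(R.round(3),s["joint_pos"].round(2))
print("shift in tool axes to pen:",(R.T@(np.array([.431,-.008,.028])-s["tool_pos"])).round(4))
E
```

```text
clock: 17.4
tool_pos: [0.5373, -0.1233, 0.1836]
tcp_rot: [0.003, 3.133, -0.001]
force: [0.3, 1.9, -0.4]
opening: 0.399
gripper_force: 0.0
clock: 18.65
tool_pos: [0.4314, -0.0086, 0.1792]
tcp_rot: [2.125, -2.314, -0.0]
force: [0.1, -0.3, 0.1]
opening: 0.352
gripper_force: 0.0
[[-0.085 -0.996 -0.   ]
 [-0.996  0.085 -0.   ]
 [ 0.     0.    -1.   ]] [ 0.44  0.02 -0.61 -0.   -0.94 -0.53]
shift in tool axes to pen: [-0.0006  0.0004  0.1512]
```

```bash
python3 -m inch '{"plan":[[[0,0,0,0,0,0.05,0.03],[0,0,0,0,0,0.05,0.03],[0,0,0,0,0,0.03,0.03],[0,0,0,0,0,0.015,0.03],[0,0,0,0,0,0.006,0.03],[0,0,0,0,0,0,0.03],[0,0,0,0,0,0,0],[0,0,0,0,0,0,0],[0,0,0,0,0,0,0],[0,0,0,0,0,0,0]]]}'
```

```text
clock: 19.9
tool_pos: [0.4319, -0.0084, 0.0291]
tcp_rot: [-2.117, 2.319, -0.001]
force: [-1.1, 0.1, 6.7]
opening: 0.074
gripper_force: 59.3
```

```bash
python3 -m inch '{"plan":[[[0,0,0,0,0,-0.03,0],[0,0,0,0,0,-0.06,0],[0,0,10.2,0,0,-0.05,0],[0,0,10.2,0,0,0,0],[0,0,10.2,0,0,0,0],[0,0,10.2,0,0,0,0],[0,0,10.2,0,0,0,0],[0,0,10.2,0,0,0,0],[0,0,10.2,0,0,0,0],[0,0,10.2,0,0,0,0]]]}'
python3 - <<'E'
from h import *
p,d=camera("side");cr=p[120:300,230:430];cv2.imwrite("pics/s4.png",cv2.resize(cr,None,fx=3,fy=3,interpolation=cv2.INTER_CUBIC)[:,:,::-1])
s=monitor.observe();R=cv2.Rodrigues(s["tcp_rot"])[0];print(R.round(3),(R.T@(np.array([.609,.226,.17])-s["tool_pos"])).round(4))
E
```

```text
clock: 21.15
tool_pos: [0.4313, -0.0086, 0.1686]
tcp_rot: [-0.078, 3.14, 0.001]
force: [-0.1, -1.6, 0.4]
opening: 0.074
gripper_force: 58.8
[[-0.999 -0.041  0.001]
 [-0.041  0.999  0.   ]
 [-0.001  0.    -1.   ]] [-0.1872  0.2271 -0.0011]
```

View pics/s4.png

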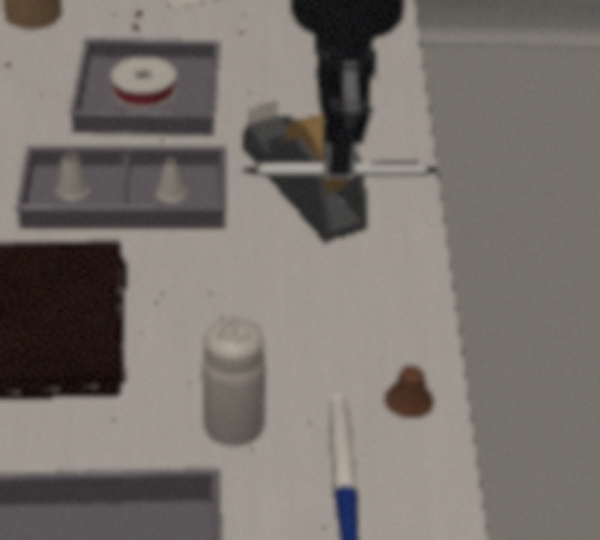

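The pen is held level and roughly centred at crop (245–435, 168). Both nozzles are upright, one in each bay.

```bash
python3 -m inch '{"plan":[[[0,0,0,-0.0312,0.0378,0,0],[0,0,0,-0.0312,0.0378,0,0],[0,0,0,-0.0312,0.0378,0,0],[0,0,0,-0.0312,0.0378,0,0],[0,0,0,-0.0312,0.0378,0,0],[0,0,0,-0.0312,0.0381,0,0],[0,0,0,0,0,0,0],[0,0,0,0,0,0.05,0],[0,0,0,0,0,0.03,0],[0,0,0,0,0,0,0]]]}'
python3 - <<'E'
from h import *
for n,(a,b,c,e) in {"top":(120,200,210,300),"side":(240,180,380,330)}.items():
    p,d=camera(n);cv2.imwrite(f"pics/p5{n}.png",cv2.resize(p[a:c,b:e],None,fx=4,fy=4,interpolation=cv2.INTER_CUBIC)[:,:,::-1])
E
```

```text
clock: 22.45
tool_pos: [0.6039, 0.2271, 0.0862]
tcp_rot: [0.089, -3.136, 0.004]
force: [-0.7, -0.3, -0.2]
opening: 0.071
gripper_force: 58.8
```

View pics/p5side.png

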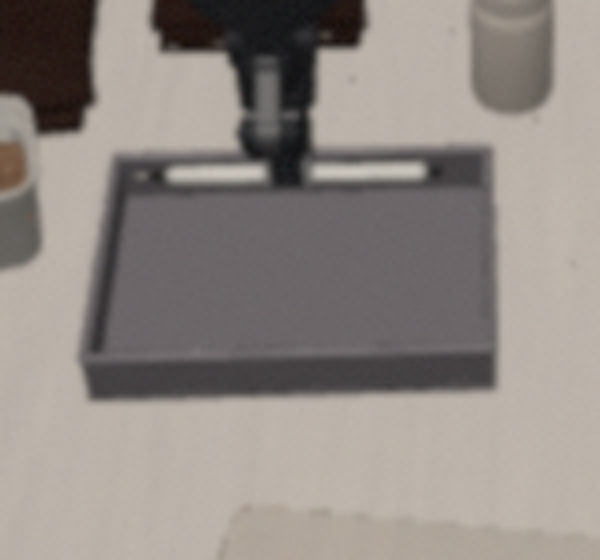

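The pen hangs level over the tray's near-y side, within the end walls, from crop (140) to (440).

```bash
python3 -m inch '{"plan":[[[0,0,0,-0.004,0,0.025,0],[0,0,0,0,0,0.017,0],[0,0,0,0,0,0.01,0],[0,0,0,0,0,0,0],[0,0,0,0,0,0,0.026],[0,0,0,0,0,0,0.026],[0,0,0,0,0,-0.03,0.026],[0,0,0,0,0,-0.055,0.026],[0,0,0,0,0,-0.055,0.035],[0,0,0,0,0,0,0.035]]]}'
python3 - <<'E'
from h import *
s=monitor.observe();R=cv2.Rodrigues(s["tcp_rot"])[0];print((R.T@(np.array([.4265,.186,.17])-s["tool_pos"])).round(4), np.degrees(np.arctan2(R[1,1],R[0,1])))
E
```

```text
clock: 23.8
tool_pos: [0.6122, 0.2303, 0.1826]
tcp_rot: [-0.088, 3.131, 0.008]
force: [0.1, -0.4, -0.3]
opening: 0.411
gripper_force: 0.0
[ 0.188  -0.0338  0.0107] 93.23615247046904
```

```bash
python3 -m inch '{"plan":[[[0,0,0,0.047,-0.0085,0,0.035],[0,0,0,0.047,-0.0085,0,0.035],[0,0,0,0.047,-0.0085,0,0.035],[0,0,-10.5,0.047,-0.0085,0,0.035],[0,0,-10.5,0,0,0,0.035],[0,0,-10.5,0,0,0,0.035],[0,0,-10.5,0,0,0,0.035],[0,0,-10.5,0,0,0,0.035],[0,0,-10.5,0,0,0,0.035],[0,0,-10.5,0,0,0,0.035]]]}'
python3 -m inch '{"plan":[[[0,0,-10.5,0,0,0,0.035],[0,0,-3.3,0,0,0,0.035],[0,0,0,0,0,0.04,0.035],[0,0,0,0,0,0.02,0.035],[0,0,0,0,0,0,0.035],[0,0,0,0,0,0,0.035],[0,0,0,0,0,0,0.035],[0,0,0,0,0,0,0.035],[0,0,0,0,0,0,0.035],[0,0,0,0,0,0,0.035]]]}'
python3 - <<'E'
from h import *
s=monitor.observe();R=cv2.Rodrigues(s["tcp_rot"])[0];print(R.round(3),(R.T@(np.array([.4265,.186,.030])-s["tool_pos"])).round(4), np.degrees(np.arctan2(R[1,1],R[0,1])))
p,d=camera("side");cv2.imwrite("pics/s6.png",cv2.resize(p[200:350,180:400],None,fx=3,fy=3,interpolation=cv2.INTER_CUBIC)[:,:,::-1])
E
```

```text
clock: 25.05
tool_pos: [0.4236, 0.1842, 0.1761]
tcp_rot: [1.956, -2.458, -0.0]
force: [0.5, -0.7, 0.8]
opening: 0.409
gripper_force: 0.0
clock: 26.3
tool_pos: [0.4239, 0.1844, 0.1165]
tcp_rot: [-2.231, 2.212, 0.0]
force: [0.4, 0.8, 0.1]
opening: 0.409
gripper_force: 0.0
[[ 0.008 -1.     0.   ]
 [-1.    -0.008  0.   ]
 [-0.    -0.    -1.   ]] [-0.0015 -0.0026  0.0865] -179.51347452598182
```

View pics/s6.png

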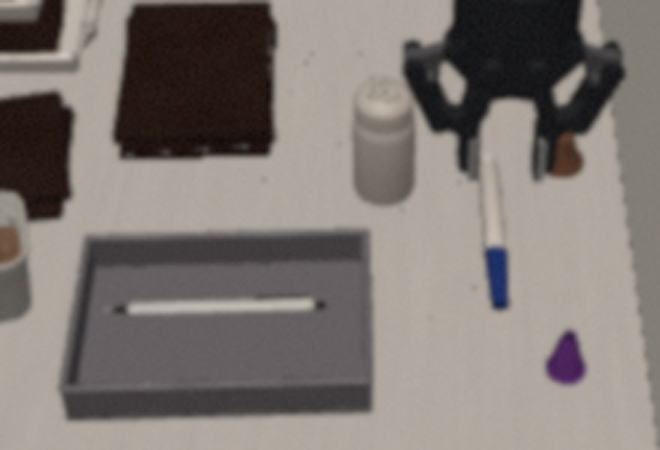

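The pen lies lengthwise in the tray, at crop (110–325, 305). The open fingers straddle the marker and stay clear of the dredger.

```bash
python3 -m inch '{"plan":[[[0,0,0,-0.0015,-0.0025,0.03,0.035],[0,0,0,0,0,0.03,0.035],[0,0,0,0,0,0.018,0.035],[0,0,0,0,0,0.008,0.035],[0,0,0,0,0,0,0.035],[0,0,0,0,0,0,0],[0,0,0,0,0,0,0],[0,0,0,0,0,0,0],[0,0,0,0,0,0,0],[0,0,0,0,0,-0.03,0]]]}'
python3 - <<'E'
from h import *
p,d=camera("top");W=proj_world("top",d)
m=np.zeros(d.shape,bool);m[135:198,212:256]=1;m&=(W[...,2]<.025)&(d>0)&(p.astype(int).sum(2)>3*125)
k,l,s,c=cv2.connectedComponentsWithStats(m.astype(np.uint8));q=W[l==1+np.argmax(s[1:,4])]
print(len(q),q.mean(0).round(4),q.min(0).round(3),q.max(0).round(3))
E
```

```text
clock: 27.6
tool_pos: [0.4254, 0.1851, 0.0596]
tcp_rot: [2.228, -2.21, -0.0]
force: [-0.2, 0.1, 0.4]
opening: 0.145
gripper_force: 58.6
150 [5.961e-01 1.850e-01 2.000e-04] [ 0.506  0.178 -0.011] [0.695 0.215 0.011]
```

```bash
python3 -m inch '{"plan":[[[0,0,0,0,0,-0.055,0],[0,0,0,0,0,-0.055,0],[0,0,10.7,0,0,0,0],[0,0,10.7,0,0,0,0],[0,0,10.7,0,0,0,0],[0,0,10.7,0,0,0,0],[0,0,10.7,0,0,0,0],[0,0,10.7,0,0,0,0],[0,0,10.7,0,0,0,0],[0,0,10.7,0,0,0,0]]]}'
python3 - <<'E'
from h import *
s=monitor.observe();R=cv2.Rodrigues(s["tcp_rot"])[0];print((R.T@(np.array([.6375,.272,.17])-s["tool_pos"])).round(4), np.degrees(np.arctan2(R[1,1],R[0,1])))
E
```

```text
clock: 28.9
tool_pos: [0.4262, 0.186, 0.1706]
tcp_rot: [-0.124, 3.139, 0.001]
force: [-0.2, 0.6, 0.4]
opening: 0.15
gripper_force: 58.8
[-0.2174  0.0691  0.0007] 94.52591379085533
```

```bash
python3 -m inch '{"plan":[[[0,0,1.2,0,0,0,0],[0,0,0,-0.0435,0.0138,0,0],[0,0,0,-0.0435,0.0138,0,0],[0,0,0,-0.0435,0.0138,0,0],[0,0,0,-0.0435,0.0138,0,0],[0,0,0,-0.0435,0.0138,0,0],[0,0,0,0,0,0,0],[0,0,0,0,0,0.05,0],[0,0,0,0,0,0.03,0],[0,0,0,0,0,0,0]]]}'
python3 - <<'E'
from h import *
p,d=camera("side");cv2.imwrite("pics/s7.png",cv2.resize(p[240:380,180:330],None,fx=4,fy=4,interpolation=cv2.INTER_CUBIC)[:,:,::-1])
E
```

```text
clock: 30.15
tool_pos: [0.637, 0.2676, 0.0878]
tcp_rot: [0.104, -3.135, 0.004]
force: [-0.1, 0.3, 0.5]
opening: 0.145
gripper_force: 58.8
```

View pics/s7.png

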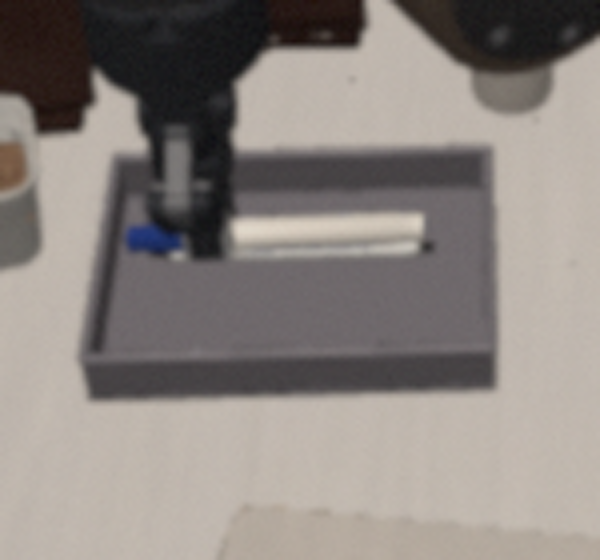

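The marker is held level, with the blue end toward the far wall. I'll check where the pen actually lies before lowering.

Run:
```python
from h import *
p,d=camera("side");W=proj_world("side",d)
for c in (245,262,275,283): print(c,[(W[r,c]*1000).round(0).tolist() for r in (300,301,302,303,304)])
c=get_calibration("side")
q,_=cv2.projectPoints(np.array([[.609,y,.012] for y in(.22,.228,.236,.245,.25)]),np.array(c["rvec"],float),np.array(c["tvec"],float),np.array(c["intrinsics"],float),None);print(q.reshape(-1,2).round(1).tolist())
s=monitor.observe();R=cv2.Rodrigues(s["tcp_rot"])[0];print((R.T@(np.array([.6375,.273,.036])-s["tool_pos"])).round(4))
```

```text
245 [[613.0, 273.0, 68.0], [613.0, 272.0, 64.0], [623.0, 231.0, 11.0], [622.0, 234.0, 11.0], [623.0, 233.0, 8.0]]
262 [[582.0, 271.0, 67.0], [589.0, 231.0, 14.0], [589.0, 232.0, 13.0], [589.0, 231.0, 9.0], [590.0, 229.0, 3.0]]
275 [[559.0, 267.0, 62.0], [564.0, 229.0, 12.0], [564.0, 229.0, 10.0], [564.0, 231.0, 9.0], [564.0, 230.0, 5.0]]
283 [[548.0, 227.0, 14.0], [548.0, 228.0, 12.0], [548.0, 232.0, 13.0], [548.0, 230.0, 8.0], [548.0, 230.0, 6.0]]
[[252.5, 297.3], [252.1, 300.5], [251.6, 303.7], [251.1, 307.4], [250.8, 309.4]]
[0.0015 0.0041 0.0555]
```

```bash
python3 -m inch '{"plan":[[[0,0,0,0,0.004,0.025,0],[0,0,0,0,0,0.017,0],[0,0,0,0,0,0.009,0],[0,0,0,0,0,0.001,0],[0,0,0,0,0,0,0.028],[0,0,0,0,0,0,0.028],[0,0,0,0,0,-0.03,0.028],[0,0,0,0,0,-0.055,0.028],[0,0,0,0,0,-0.06,0.028],[0,0,0,0.05,-0.03,0,0.028]]]}'
python3 -m inch '{"plan":[[[0,0,0,0.04,-0.045,-0.03,0.028],[0,0,0,0.03,-0.05,0,0.028],[0,0,0,0.02,-0.055,0,0.028],[0,0,0,0,-0.06,0,0.028],[0,0,0,0,-0.06,0,0.028],[0,0,0,0,0,0,0.028],[0,0,0,0,0,0,0.028],[0,0,0,0,0,0,0.028],[0,0,0,0,0,0,0.028],[0,0,0,0,0,0,0.028]]]}'
python3 - <<'E'
from h import *
for n in("side","top"):
    p,d=camera(n);np.savez(n+"1.npz",p=p,d=d);W=proj_world(n,d)
    cr=p[100:380,150:400] if n=="side" else p[125:250,180:450]
    cv2.imwrite(f"pics/end{n}.png",cv2.resize(cr,None,fx=2.1 if n=="side" else 2.9,fy=2.1 if n=="side" else 2.9,interpolation=cv2.INTER_CUBIC)[:,:,::-1])
    for x0,x1,y0,y1,h,h2,t in((.53,.69,.2,.25,.009,.03,"pen"),(.53,.69,.252,.3,.012,.03,"marker"),(.62,.68,-.195,-.13,.012,.06,"nozfar"),(.53,.6,-.195,-.13,.012,.06,"noznear"),(.55,.65,-.37,-.27,.015,.05,"spool"),(.46,.54,.07,.15,.08,.1,"dredger"),(.35,.4,.05,.11,.012,.05,"cup")):
        m=(W[...,0]>x0)&(W[...,0]<x1)&(W[...,1]>y0)&(W[...,1]<y1)&(W[...,2]>h)&(W[...,2]<h2);q=W[m]
        if len(q): print(n,t,len(q),q.mean(0).round(3),q.min(0).round(3),q.max(0).round(3))
E
```

```text
clock: 31.5
tool_pos: [0.5955, 0.2428, 0.1896]
tcp_rot: [-0.103, 3.129, 0.009]
force: [-0.2, 0.0, -0.9]
opening: 0.333
gripper_force: 0.0
clock: 32.75
tool_pos: [0.5209, -0.0315, 0.2112]
tcp_rot: [0.103, -3.14, 0.0]
force: [0.0, 0.4, 0.2]
opening: 0.323
gripper_force: 0.0
side pen 286 [0.604 0.23  0.012] [0.539 0.219 0.009] [0.679 0.236 0.018]
side marker 537 [0.611 0.273 0.018] [0.542 0.26  0.012] [0.69  0.297 0.028]
side nozfar 94 [ 0.646 -0.157  0.027] [ 0.636 -0.173  0.013] [ 0.657 -0.145  0.042]
side noznear 78 [ 0.562 -0.155  0.025] [ 0.552 -0.168  0.012] [ 0.6   -0.147  0.041]
side spool 241 [ 0.596 -0.316  0.023] [ 0.568 -0.348  0.015] [ 0.627 -0.288  0.028]
side dredger 250 [0.502 0.115 0.089] [0.484 0.092 0.08 ] [0.521 0.131 0.095]
side cup 120 [0.375 0.086 0.023] [0.363 0.069 0.012] [0.387 0.097 0.034]
top pen 102 [0.634 0.23  0.012] [0.589 0.2   0.009] [0.689 0.248 0.022]
top marker 165 [0.627 0.271 0.018] [0.575 0.26  0.012] [0.688 0.291 0.026]
top nozfar 37 [ 0.646 -0.159  0.025] [ 0.622 -0.187  0.012] [ 0.667 -0.145  0.042]
top noznear 40 [ 0.562 -0.158  0.022] [ 0.537 -0.193  0.012] [ 0.576 -0.136  0.037]
top spool 291 [ 0.6   -0.319  0.022] [ 0.57  -0.349  0.015] [ 0.628 -0.29   0.032]
top cup 56 [0.377 0.081 0.024] [0.366 0.069 0.013] [0.387 0.092 0.036]
```

View pics/endside.png

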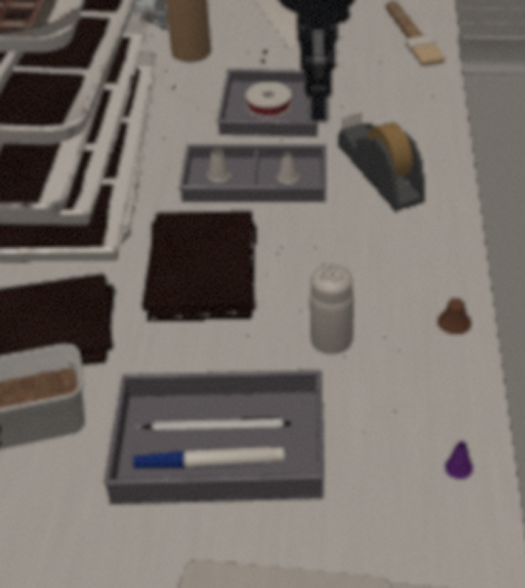

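View pics/endtop.png

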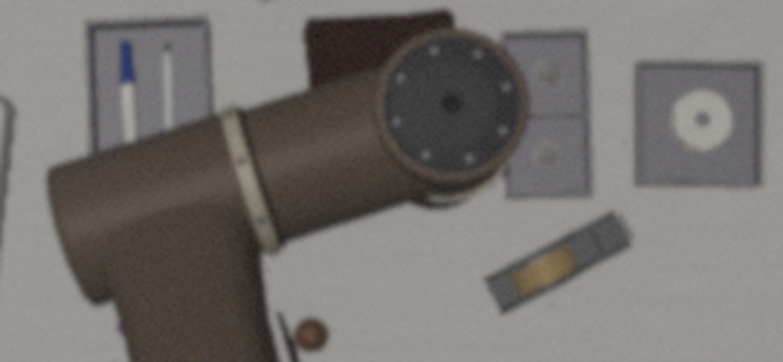

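The side view shows both pens side by side and flat, at (140–290, 424) and (135–285, 458). The nozzles stand upright at (217,165) and (288,167), and the spool is flat at (268,97). The dredger and cup are where they started, and the arm is clear.

```bash
python3 -c "
from station import order
print(order.hand_in())"
```

```text
the job is handed in; nothing more can be done
None
```

I sorted all five items into their trays, left the dredger and chocolate cup where they stood, and handed the job in at about 33 s; the hand-in gave no verdict.

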